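Undo the two-stage catch of the larger tool case

ROBOT

A 6-joint arm with a two-finger parallel gripper is mounted at the origin on a cart in front of the work surface, level with it; the furniture and walls round the work are solid. World frame = base frame: x ahead of the robot, y to its left, z up, the work surface at z = 0. Lengths are in m, angles in rad, forces in N, time in s.
With the tool pointing down it reaches from about 0.25 to 0.725 m from the base axis. Payload 4 kg.
Tool frame: the origin (TCP) lies on the centre line of the jaws, within the pads' length; the fingertips stand 22 mm ahead of it and the grasp point (between the pads) lies 3 mm ahead of it; z points along the fingers, y is the line along which they close (so a half turn about z gives the same grasp; the last joint's range is limited). The gripper opens to 85 mm and grips with 20 to 120 N. Pads are 22 mm wide; open, the fingers measure 114 mm over their backs; the gripper's body (76 mm by 85 mm) begins 54 mm behind the grasp point. The pads swing forward as they close: fully open they stand 13 mm farther back than shut.
Start: joints at [1.154, 0.241, 0.005, 1.335, 0, 1.571], TCP at [0.202, 0.457, 0.253] pointing down, gripper open.
Joint ranges: [-2.72, 2.72], [-1.05, 1.87], [-1.09, 1.28], [-1.99, 2.15], [-1.42, 1.44], [-3.14, 3.14]. Speed limits (rad/s): [2.79, 2.79, 3.14, 3.14, 3.14, 3.14].

INTERFACE

Orientations are given as a unit quaternion [x, y, z, w].
In Python, from workcell import bot gives the robot as it stands.
- The arm moves only by the shell command python3 -m inch 'ROWS'. ROWS is JSON, one flat list of numbers, 7 for each row, row after row: the shift along the world's x, y, z in mm, then the turn, a rotation vector about the world's x, y, z in rad, then the opening in per cent of the stroke, from 0 (shut) to 100 (fully open). A call has 1 to 8 rows; each row is the pose to reach, as a shift and turn from the pose commanded when the call began; what a row does not reach only later rows make up. A row lasts 1/12 s, in which the tool goes at most 41.7 mm and 7.16 degrees, less where a joint would pass 70% of its speed; a pose out of reach is approached as far as the arm can. A call with a gripper value outside its range is refused whole. The fingers move at their own pace and stop on an object; the grip force is fixed at half the most. Time passes only in rows, so rows that repeat a pose let the fingers close. It gives the time, the measured TCP pose, the force, the opening and the grip force at its end, in the units of the state.
- bot.get_obs(): the state, without advancing time (a new reading comes with each control period).
- bot.camera(name): name is "scene" or "top"; returns the picture (420x560x3 uint8, blue, green, red); there is no depth.
- bot.camera_info(name): a dict with "intrinsics" (3x3 intrinsics, pixels), "camera_from_world" (4x4, takes a point from world to camera coordinates). Camera axes: x right, y down, z forward; pixel columns grow to the right and rows downward; lengths in m; the calibration is good to about 2 mm. A picture is of the moment at which its call begins. camera_info takes no time and is no camera call.
- bot.job_done(): hands the job in; it is judged then, once.
Trained networks look in the newest picture that a camera, given by its name, has taken for a name from the list of things; names that differ only in an ending like _2 or _b are one class to them, and where a whole thing is asked for, a point or a joint stands for the part that bears it (a point fixed in the world has none). Each returns a list of dicts, best first, with "confidence" (0 to 1); they miss things now and then, are a little off and sometimes report something else, mostly with a low value. They report only what shows in the picture. A call takes as long as a camera call.
- bot.silhouettes(camera, target): "mask" (420x560 bool, what is visible of it) and "uv" ([column, row] in pixels, amid what is visible of it).
- bot.spot_point(camera, target): "uv" ([column, row] in pixels: a listed point, or the origin of a listed thing).
The state is a dict: "clock": time; "joint_pos": joint angles; "joint_vel": joint speeds; "tau": joint torques, N m; "eef_pos": TCP position; "tool_rot": TCP orientation; "ft_force": force on the tool from outside, world axes, zero at the start; "ft_torque": the same for the moment, N m; "grip_width": finger opening in m; "grasp_force": force on a finger pad.
Only numpy, scipy, OpenCV 4.12 (cv2) and the standard library are available. Lean on these libraries where they do the work, as an engineer would, in place of code of your own. Each camera call takes 0.05 s, during which the arm holds its last target. There are 200 camera calls.

TASK

Two grey cases with the same kind of catch lie on the bench. On the larger case, slide the safety tab sideways all the way off the latch lever, then lift the latch lever by its end until it stands nearly upright, and leave it so. Do not touch the smaller case.

Things in the scene. Friction and masses are not known exactly. Their poses are not given: they have to be found in the camera images.
- big_case: The larger grey case, 155 x 200 mm, flat top 60 mm above the bench; heavy, fixed, lid stays shut. Origin at the centre of its underside; z up, x roughly away from the robot, y the way its safety tab slides open. On top: a steel latch lever along x (free end towards -x, pivot towards +x) and a steel safety tab on a dark guide block (26 mm wide, 72 long, 25.5 to 26 high) on the lever's +y side.
- big_case_tab_grip (a point): Centre of the tab's upright ribbed thumb fin: 22 mm along x, 10 along y, 22 high; 36.5 mm above the case's top; axes as the case's. The fin stands on a flat tongue 4 mm thick and 18 wide, whose top is 11 mm below this point and which reaches 40 mm to -y and 18 mm to +y of it. Its -y part lies over the lever and stops it rising.
- big_case_latch_grip (a point): Centre of the ribbed grip block at the lever's free end: 28 mm along x, 16 along y, 18 high. Lever flat: 17 mm above the case's top (8 mm of air under the block), axes as the case's; it turns with the lever. The pivot line, parallel to y, is 80 mm from it along its own +x, 1 mm along -z. Tab locked, the fin's centre is 51 mm to +x and 30 mm to +y of it. The shank between is 16 mm wide, 8 thick.
- big_case_tab (a joint): Slide of the larger case's safety tab in m: 0 fully locked (it starts within 4 mm of that), 0.032 fully open at its stop; from 0.018 on the tongue is clear of the lever. Needs about 2 N and stays where it is left.
- big_case_latch (a joint): Angle of the larger case's latch lever in rad: 0 flat on the case, 1.5 fully up at its stop; the free end rises and swings towards +x over the pivot. Blocked at about 0.04 to 0.06 while the tab is locked; once free it needs about 1 N at the grip block and stays where it is left.
- small_case: The smaller grey case (125 x 135 mm, top 45 mm above the bench, its catch reaching to 93 mm above the bench), with the same kind of catch on top; origin at the centre of its underside, z up, x pointing roughly away from the robot. Leave it alone. Either case may be the left one.

How it is judged:
By the outcome, as a careful person would: the job done as asked, in the order asked, and still so for the second after the job is handed in, with the robot touching nothing.
It also fails if it takes over 38 s, if anything falls off the work surface, if the arm or the gripper's body presses on something with over 40 N, if the wrist force passes 120 N, or if a joint passes its speed limit or range.

## Working session

There is one attempt and no reset: what is moved stays moved. The work goes in short steps, Python scripts to look and compute and a shell command to move; the robot and the scene stay as the last step left them, time stands still between calls to the robot, and variables do not carry over. Pictures are saved under pics/ and viewed, at most 10 in all, crops included, and the job is handed in when it is done.

```bash
mkdir -p pics; cat > h.py <<'E'
import numpy as np, cv2
from workcell import bot
def ray(cam,uv):
    i=bot.camera_info(cam);K=np.array(i["intrinsics"]);T=np.array(i["camera_from_world"])
    R,t=T[:3,:3],T[:3,3];d=R.T@np.linalg.solve(K,[uv[0],uv[1],1]);return -R.T@t,d
def atz(cam,uv,z):
    o,d=ray(cam,uv);return o+d*(z-o[2])/d[2]
def tri(a,b):
    (o1,d1),(o2,d2)=a,b
    s=np.linalg.lstsq(np.c_[d1,-d2],o2-o1,rcond=None)[0]
    p,q=o1+s[0]*d1,o2+s[1]*d2
    return (p+q)/2,np.linalg.norm(p-q)
def proj(cam,p):
    i=bot.camera_info(cam);T=np.array(i["camera_from_world"]);c=T[:3,:3]@p+T[:3,3];q=np.array(i["intrinsics"])@c;return q[:2]/q[2]
E
python3 - <<'E'
from h import *
np.set_printoptions(precision=4,suppress=True)
ims=[]
for c in("scene","top"):
    im=bot.camera(c);ims.append(im);cv2.imwrite(f"pics/{c}0.png",im)
    print(c,ray(c,[280,210]))
Z=dict(big_case=0,big_case_tab_grip=.0965,big_case_latch_grip=.077,small_case=0)
for n,z in Z.items():
    best={}
    for c in("scene","top"):
        for r in bot.spot_point(c,n)[:3]:
            print(n,c,r["uv"],round(r["confidence"],2),atz(c,r["uv"],z)); best.setdefault(c,r["uv"])
    if len(best)==2: print("  tri",tri(ray("scene",best["scene"]),ray("top",best["top"])))
for c in("scene","top"):
    for r in bot.silhouettes(c,"big_case")[:2]:
        m=r["mask"].astype(np.uint8);print(c,"sil",r["confidence"],r["uv"],m.sum(),cv2.minAreaRect(cv2.findNonZero(m)))
print(bot.get_obs())
E
```

```text
scene (array([ 0.0898, -0.7531,  0.5744]), array([ 0.4453,  0.7656, -0.4646]))
top (array([0.491 , 0.0123, 1.0389]), array([ 0.0767, -0.0154, -0.997 ]))
big_case scene [243.6, 219.7] 0.78 [0.5187 0.2023 0.    ]
big_case scene [329.5, 296.0] 0.61 [ 0.5198 -0.2153  0.    ]
big_case top [184.4, 234.0] 0.66 [0.5119 0.2151 0.    ]
  tri (array([ 0.5172,  0.2133, -0.0047]), np.float64(0.011814762069188075))
big_case_tab_grip scene [237.7, 183.5] 0.49 [0.532  0.2517 0.0965]
big_case_tab_grip top [163.2, 224.1] 0.82 [0.5298 0.2411 0.0965]
  tri (array([0.5285, 0.2405, 0.1015]), np.float64(0.0025826712277676124))
big_case_latch_grip scene [236.4, 200.0] 0.59 [0.4962 0.1897 0.077 ]
big_case_latch_grip top [187.2, 244.6] 0.65 [0.488  0.1934 0.077 ]
big_case_latch_grip top [371.7, 235.8] 0.47 [ 0.513  -0.1996  0.077 ]
  tri (array([0.492 , 0.1913, 0.0776]), np.float64(0.008954248040595565))
small_case scene [328.3, 296.4] 0.7 [ 0.5168 -0.2149  0.    ]
small_case scene [238.6, 199.2] 0.41 [0.5677 0.3369 0.    ]
small_case top [370.3, 237.6] 0.83 [ 0.5105 -0.2133  0.    ]
small_case top [186.0, 23
[... 434 characters left out ...]
5, 238.04505920410156), (80.14874267578125, 95.95316314697266), 69.86369323730469)
top sil 0.28 [168.8, 223.1] 285 ((172.26470947265625, 222.558837890625), (11.884245872497559, 28.376667022705078), 75.96376037597656)
{'clock': 0.6, 'joint_pos': array([1.154 , 0.2406, 0.005 , 1.3352, 0.    , 1.5708]), 'joint_vel': array([ 0.0005, -0.0009,  0.0016,  0.0004, -0.0001,  0.0012]), 'tau': array([  0.    , -37.1974,  25.2571,   0.0014,   0.    ,   0.    ]), 'eef_pos': array([0.2024, 0.4572, 0.2533]), 'tool_rot': array([ 0.2069,  0.9784, -0.    , -0.    ]), 'ft_force': array([0.3795, 0.268 , 0.4904]), 'ft_torque': array([0.0067, 0.0406, 0.0278]), 'grasp_force': 0.0, 'grip_width': 0.08531589686175543}
```

View pics/top0.png

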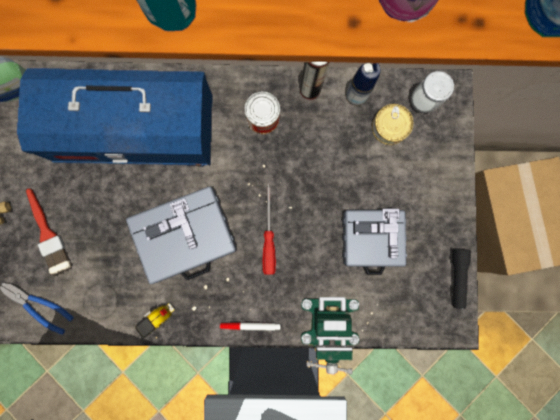

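View pics/scene0.png

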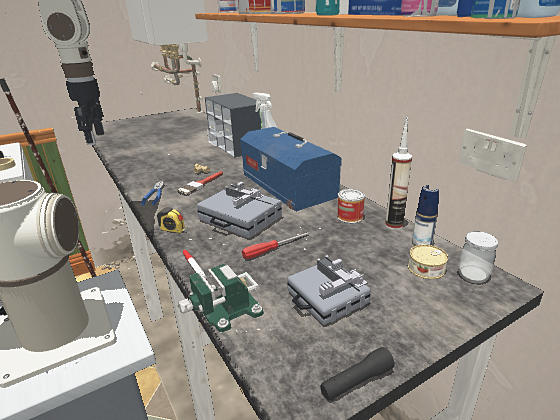

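The big case is on the left: top view ~(182,236), lever grip ~(188,245), fin ~(165,224), yaw about 20°. The small one is on the right at ~(375,237). The toolbox stands just behind the big case. Next I overlay a model on close crops to check the pose.

```bash
cat > ov.py <<'E'
from h import *
def boxpts(c,s): 
    return [np.array(c)+np.array([a,b,d])*np.array(s)/2 for a in(-1,1) for b in(-1,1) for d in(-1,1)]
def overlay(cam,im,latch,yaw,s,win,k):
    """latch xy, yaw, tab slide -> overlay on crop"""
    c,sn=np.cos(yaw),np.sin(yaw);R=np.array([[c,-sn,0],[sn,c,0],[0,0,1]])
    u0,v0,w,h=win;o=cv2.resize(im[v0:v0+h,u0:u0+w],None,fx=k,fy=k,interpolation=cv2.INTER_CUBIC);pl=o.copy()
    L=np.array([*latch,.077])
    for cen,sz,col in [((0,0,0),(28,16,18),(0,0,255)),((51,30+s,19.5),(22,10,22),(0,255,0)),((51,30+s-11,6.5),(18,58,4),(255,0,0))]:
        P=boxpts(np.array(cen)/1e3,np.array(sz)/1e3)
        q=[((proj(cam,L+R@p)-[u0,v0]+.5)*k).astype(int) for p in P]
        for i in range(8):
            for j in(1,2,4):
                if not i&j: cv2.line(o,tuple(map(int,q[i])),tuple(map(int,q[i|j])),col,1)
    return np.hstack([pl,o])
E
python3 - <<'E'
from ov import *
a=overlay("top",cv2.imread("pics/top0.png"),(.490,.192),np.radians(20),.002*1e3,(130,185,95,75),4)
b=overlay("scene",cv2.imread("pics/scene0.png"),(.490,.192),np.radians(20),2,(195,172,95,65),4)
cv2.imwrite("pics/ov1.png",np.vstack([a,b]))
E
```

```text
(no output)
```

View pics/ov1.png

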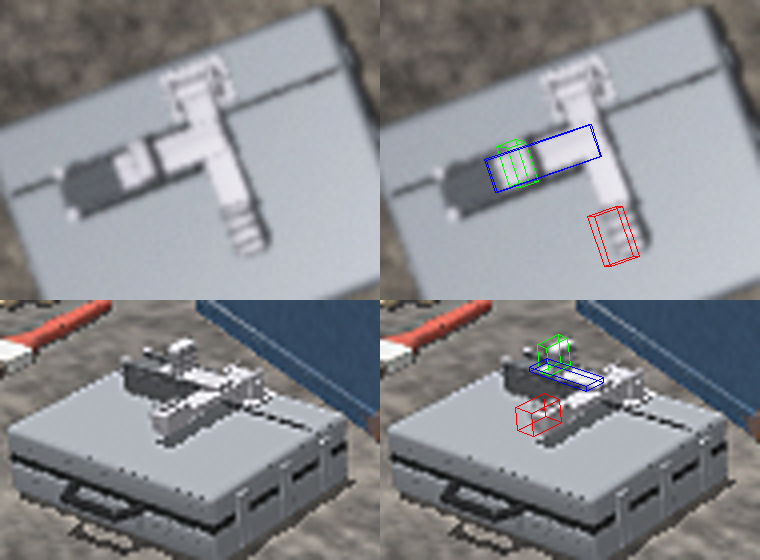

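The overlay shows the lever block sits about 2.5 px right of the model and the fin slightly to the left. I'll correct the pose and check again.

```bash
python3 - <<'E'
from ov import *
a=overlay("top",cv2.imread("pics/top0.png"),(.493,.1865),np.radians(18.5),3,(130,185,95,75),4)
b=overlay("scene",cv2.imread("pics/scene0.png"),(.493,.1865),np.radians(18.5),3,(195,172,95,65),4)
cv2.imwrite("pics/ov2.png",np.vstack([a,b]))
E
```

```text
(no output)
```

View pics/ov2.png

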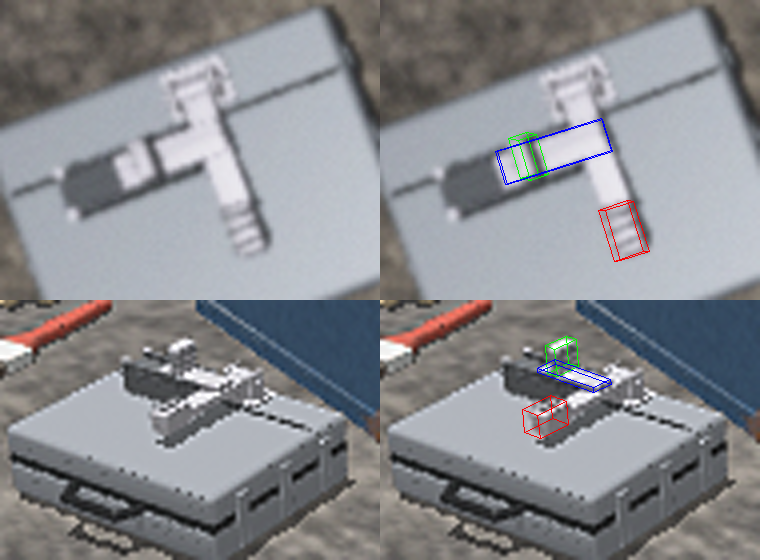

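The model now fits to about 2 mm: block at (.495,.1865), fin at (.532,.235), yaw 18.5°. Moving above the fin.

```bash
python3 -m inch '[25,-17,0,0,0,0.09,40, 50,-34,0,0,0,0.19,40, 75,-50,-5,0,0,0.28,40, 100,-67,-10,0,0,0.37,40, 125,-84,-15,0,0,0.47,40, 150,-101,-20,0,0,0.56,40, 175,-118,-25,0,0,0.65,40, 200,-135,-30,0,0,0.74,40]'; python3 -c "
from h import *
o=bot.get_obs();print(o['joint_pos'],o['eef_pos'],o['tool_rot'])"
```

```text
clock: 1.27
eef_pos: [0.4035, 0.3212, 0.2232]
tool_rot: [-0.163, 0.987, 0.0, 0.0]
ft_force: [0.2, 0.7, -0.2]
grip_width: 0.0339
grasp_force: 0.0
[ 6.72277042e-01  2.86251225e-01 -1.31917362e-02  1.27095333e+00
  5.12826635e-05  3.44631220e-01] [0.40354283 0.32122529 0.22321292] [-1.63091117e-01  9.86610991e-01  1.19771484e-04  1.62231658e-04]
```

```bash
python3 -m inch '[32,-22,-15,0,0,0,40, 64,-43,-30,0,0,0,40, 96,-65,-45,0,0,0,40, 128,-86,-63,0,0,0,40, 128,-86,-63,0,0,0,40, 128,-86,-63,0,0,0,40]'; python3 -c "
from ov import *
im=bot.camera('top');b=bot.camera('scene')
a=overlay('top',im,(.495,.1865),np.radians(18.5),3,(130,185,95,75),4)
b=overlay('scene',b,(.495,.1865),np.radians(18.5),3,(195,150,95,75),4)
cv2.imwrite('pics/ov3.png',np.vstack([a,b]))"
```

```text
clock: 1.77
eef_pos: [0.5309, 0.2342, 0.1583]
tool_rot: [-0.159, 0.987, -0.0, -0.002]
ft_force: [-1.0, 0.7, 0.1]
grip_width: 0.0343
grasp_force: 0.0
```

View pics/ov3.png

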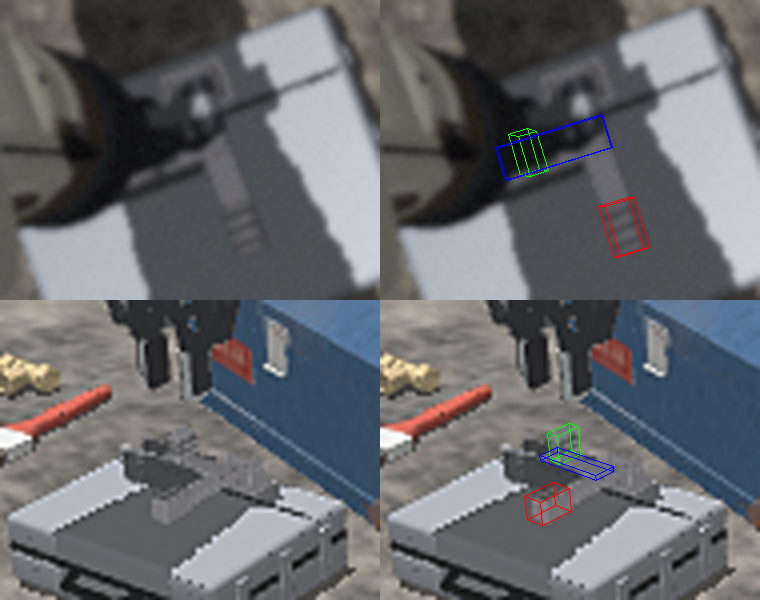

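The jaws straddle the fin in the scene view, at about (172,390) against fin ~(182,440) in the crop. I'll check where the jaw centre should project.

```bash
python3 -c "
from h import *
o=bot.get_obs();p=o['eef_pos']
for s in(-.017,0,.017):
  q=p+np.array([-.317*s,.948*s,-.02]);print((proj('scene',q)-[195,150])*4)
print((proj('scene',[.532,.235,.0965])-[195,150])*4)"
```

```text
[189.23489787  91.53891901]
[172.61392904  86.24778579]
[156.27066285  81.04505666]
[180.70423553 141.56118476]
```

```bash
python3 -m inch '[1,1,-15,0,0,0,40, 1,1,-30,0,0,0,40, 1,1,-45,0,0,0,40, 1,1,-45,0,0,0,40, 1,1,-45,0,0,0,5, 1,1,-45,0,0,0,5, 1,1,-45,0,0,0,5, 1,1,-45,0,0,0,5]'
```

```text
clock: 2.53
eef_pos: [0.5313, 0.2379, 0.1169]
tool_rot: [-0.162, 0.987, 0.001, 0.001]
ft_force: [-1.9, 0.1, 5.9]
grip_width: 0.0086
grasp_force: 60.1
```

```bash
python3 -m inch '[-2,6,1,0,0,0,5, -4,11,1,0,0,0,5, -6,17,1,0,0,0,5, -7,22,1,0,0,0,5, -9,26,1,0,0,0,5, -9,28,1,0,0,0,5, -9,28,1,0,0,0,5]'
```

```text
clock: 3.12
eef_pos: [0.5213, 0.2628, 0.1169]
tool_rot: [-0.161, 0.987, -0.003, -0.001]
ft_force: [-6.0, -10.8, 8.6]
grip_width: 0.0085
grasp_force: 61.0
```

```bash
python3 -m inch '[-1,2,0,0,0,0,5, -1,4,0,0,0,0,5, -1,4,0,0,0,0,5]'; python3 -m inch '[0,2,0,0,0,0,5, -1,4,0,0,0,0,5, -1,4,0,0,0,0,5]'
```

```text
clock: 3.37
eef_pos: [0.5212, 0.2631, 0.1169]
tool_rot: [-0.159, 0.987, -0.007, -0.001]
ft_force: [-3.0, -19.9, 10.3]
grip_width: 0.0083
grasp_force: 61.9
clock: 3.62
eef_pos: [0.5211, 0.2634, 0.1169]
tool_rot: [-0.158, 0.987, -0.011, -0.0]
ft_force: [-0.4, -27.7, 12.6]
grip_width: 0.0082
grasp_force: 62.8
```

The tab is at its stop: the force rises with no motion. Relax, release, rise.

```bash
python3 -m inch '[2,-7,0,0,0,0,5, 2,-7,0,0,0,0,30, 2,-7,0,0,0,0,30, 2,-7,0,0,0,0,30, 2,-7,15,0,0,0,30, 2,-7,45,0,0,0,30, 2,-7,70,0,0,0,40, 2,-7,70,0,0,0,40]'; python3 -c "
from ov import *
import json
im=bot.camera('top');b=bot.camera('scene')
a=overlay('top',im,(.495,.1865),np.radians(18.5),32,(130,185,95,75),4)
b=overlay('scene',b,(.495,.1865),np.radians(18.5),32,(195,150,95,75),4)
cv2.imwrite('pics/ov4.png',np.vstack([a,b]))
for c,n in (('scene','big_case_tab_grip'),('scene','big_case_latch_grip'),('top','big_case_latch_grip')):
  for r in bot.spot_point(c,n)[:2]: print(c,n,r['uv'],r['confidence'],atz(c,r['uv'],.0965 if 'tab' in n else .077))
o=bot.get_obs();print(o['joint_pos'],o['eef_pos'])"
```

```text
clock: 4.28
eef_pos: [0.5255, 0.2689, 0.1922]
tool_rot: [-0.161, 0.987, 0.002, 0.005]
ft_force: [1.0, 0.6, 1.3]
grip_width: 0.0337
grasp_force: 0.0
scene big_case_tab_grip [227.7, 180.1] 0.63 [0.51817948 0.29264084 0.0965    ]
scene big_case_latch_grip [235.5, 200.7] 0.56 [0.4921025  0.18713451 0.077     ]
top big_case_latch_grip [190.4, 244.6] 0.56 [0.48806164 0.18661229 0.077     ]
[4.72014352e-01 4.46943946e-01 1.21054323e-01 1.24707693e+00
 1.68589295e-04 1.48344964e-01] [0.52166951 0.26636693 0.18491667]
```

View pics/ov4.png

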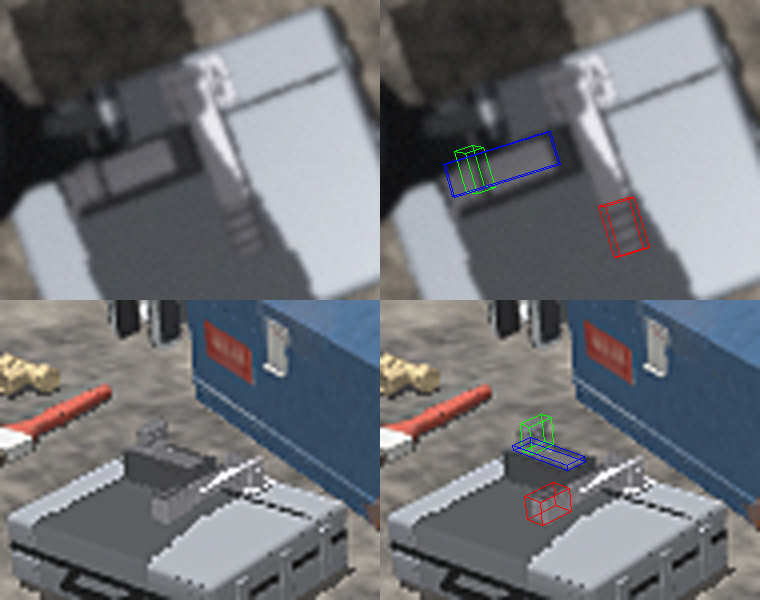

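The tab is fully open in both views: the tongue's end at ~(175,150) in the crop is clear of the lever. Now tilt the tool forward 0.6 rad and go to a pre-grasp behind the lever's end.

```bash
python3 -m inch '[-10,-14,0,0.03,-0.1,0,45, -20,-28,0,0.06,-0.2,0,45, -31,-42,0,0.1,-0.3,0,45, -42,-58,-10,0.13,-0.4,0,45, -55,-75,-25,0.16,-0.5,0,45, -68,-92,-39,0.19,-0.569,0,45, -68,-92,-39,0.19,-0.569,0,45, -68,-92,-39,0.19,-0.569,0,45]'; python3 -c "
from h import *
from scipy.spatial.transform import Rotation as R
o=bot.get_obs();p=o['eef_pos'];r=R.from_quat(o['tool_rot']).as_matrix();d=r[:,2]
T=np.array([.493,.187,.086])-.003*d
print(p,'z',d,'y',r[:,1],'togo mm',(T-p)*1e3,o['joint_pos'])"
```

```text
clock: 5.2
eef_pos: [0.4454, 0.17, 0.1394]
tool_rot: [-0.154, 0.945, 0.046, 0.284]
ft_force: [0.7, 1.1, 1.1]
grip_width: 0.0387
grasp_force: 0.0
[0.44538534 0.17002792 0.13943421] z [ 0.52379268  0.17356067 -0.83397717] y [-0.31649381  0.94859359 -0.00136526] togo mm [ 46.04328153  16.45139837 -50.93227445] [ 0.38626692 -0.02612593 -0.82550856  0.18790561 -0.0365651   0.05284235]
```

```bash
python3 -m inch '[12,4,-13,0,0,0,45, 24,8,-26,0,0,0,45, 35,12,-39,0,0,0,45, 46,16,-50,0,0,0,45, 46,16,-50,0,0,0,45, 46,16,-50,0,0,0,45]'; python3 -c "
from ov import *
im=bot.camera('top');b=bot.camera('scene')
a=overlay('top',im,(.493,.187),np.radians(18.5),32,(130,185,95,75),4)
b=overlay('scene',b,(.493,.187),np.radians(18.5),32,(195,150,95,75),4)
cv2.imwrite('pics/ov5.png',np.vstack([a,b]))"
```

```text
clock: 5.7
eef_pos: [0.5011, 0.1907, 0.0968]
tool_rot: [-0.154, 0.943, 0.047, 0.291]
ft_force: [-0.6, 0.4, 0.2]
grip_width: 0.0386
grasp_force: 0.0
```

View pics/ov5.png

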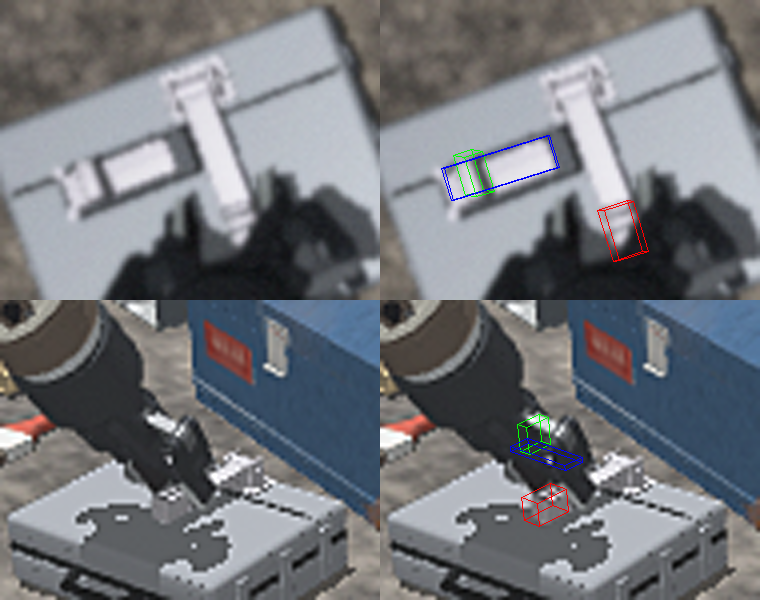

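Jaws straddle the block (crop ~(185,490)); the tool is about 1 cm too far forward and high. Correcting.

```bash
python3 -m inch '[-9,-4,-7,0,0,0,40, -9,-4,-7,0,0,0,40, -9,-4,-7,0,0,0,40, -9,-4,-7,0,0,0,40]'
```

```text
clock: 6.13
eef_pos: [0.4918, 0.1864, 0.0913]
tool_rot: [-0.154, 0.943, 0.047, 0.292]
ft_force: [-0.2, 0.2, 0.5]
grip_width: 0.0339
grasp_force: 0.0
```

```bash
python3 -m inch '[0,0,-2,0,0,0,40, 0,0,-2,0,0,0,5, 0,0,-2,0,0,0,5, 0,0,-2,0,0,0,5, 0,0,-2,0,0,0,5]'; python3 - <<'E'
from h import *
o=bot.get_obs();p=o['eef_pos'];print(p)
from scipy.spatial.transform import Rotation as R
r=R.from_quat(o['tool_rot']).as_matrix();g=p+.003*r[:,2]
# pivot in world, grasp pt rotates about pivot; tool tilts back -0.6->0 linearly over th=1.45
cx=np.array([.948,.317,0]);cy=np.array([-.317,.948,0])
L=np.array([.493,.187,.077]);P=L+.08*cx-[0,0,.001]
for th in np.arange(0,1.51,.1):
    gg=P+R.from_rotvec(cy*th).apply(g-P); rr=R.from_rotvec(cy*.6*min(th/1.4,1))
    print(round(th,1),((gg-.003*rr.apply(r[:,2])-p)*1e3).round(1),rr.as_rotvec().round(3))
E
```

```text
clock: 6.55
eef_pos: [0.492, 0.1848, 0.0888]
tool_rot: [-0.154, 0.943, 0.045, 0.292]
ft_force: [-1.1, -7.4, 4.4]
grip_width: 0.0152
grasp_force: 58.4
[0.49204471 0.18480465 0.0887865 ]
0.0 [0. 0. 0.] [-0.  0.  0.]
0.1 [1.5 0.5 8. ] [-0.014  0.041  0.   ]
0.2 [ 3.7  1.2 15.8] [-0.027  0.081  0.   ]
0.3 [ 6.6  2.2 23.3] [-0.041  0.122  0.   ]
0.4 [10.2  3.4 30.5] [-0.054  0.163  0.   ]
0.5 [14.5  4.8 37.3] [-0.068  0.203  0.   ]
0.6 [19.4  6.5 43.6] [-0.082  0.244  0.   ]
0.7 [24.9  8.3 49.4] [-0.095  0.284  0.   ]
0.8 [30.9 10.3 54.6] [-0.109  0.325  0.   ]
0.9 [37.3 12.5 59.1] [-0.122  0.366  0.   ]
1.0 [44.1 14.8 62.9] [-0.136  0.406  0.   ]
1.1 [51.3 17.2 66. ] [-0.149  0.447  0.   ]
1.2 [58.7 19.6 68.4] [-0.163  0.488  0.   ]
1.3 [66.4 22.2 69.9] [-0.177  0.528  0.   ]
1.4 [74.1 24.8 70.7] [-0.19   0.569  0.   ]
1.5 [81.7 27.3 70.6] [-0.19   0.569  0.   ]
```

Gripped at 15.2 mm. Follow the arc, slowly to start.

```bash
python3 -m inch '[0.5,-1,4,-0.01,0.02,0,5, 1.5,-0.5,8,-0.014,0.041,0,5, 2.5,0,12,-0.02,0.06,0,5, 4,0,16,-0.027,0.081,0,5, 5,1,20,-0.034,0.1,0,5, 6.5,1,23,-0.041,0.122,0,5, 6.5,1,23,-0.041,0.122,0,5]'
```

```text
clock: 7.13
eef_pos: [0.4967, 0.1864, 0.1099]
tool_rot: [-0.157, 0.96, 0.036, 0.228]
ft_force: [-0.4, -3.9, -3.0]
grip_width: 0.0147
grasp_force: 59.6
```

```bash
python3 -m inch '[3.5,1,7,-0.013,0.041,0,5, 8,2.5,14,-0.027,0.081,0,5, 13,4,20,-0.041,0.122,0,5, 18,6,26,-0.054,0.162,0,5, 24,8,31,-0.068,0.203,0,5, 31,10,36,-0.081,0.244,0,5, 37.5,12.5,39.5,-0.095,0.284,0,5, 37.5,12.5,39.5,-0.095,0.284,0,5]'
```

```text
clock: 7.8
eef_pos: [0.5336, 0.2003, 0.1504]
tool_rot: [-0.161, 0.984, 0.014, 0.081]
ft_force: [-9.8, -1.6, 8.0]
grip_width: 0.0142
grasp_force: 60.1
```

```bash
python3 -m inch '[3.5,1,1.5,-0.007,0.02,0,5, 7,2.5,3,-0.013,0.041,0,5, 11,3.5,4,-0.02,0.06,0,5, 14.5,5,5.5,-0.027,0.081,0,5, 18,6,6.5,-0.034,0.1,0,5, 22,7.5,7,-0.041,0.122,0,5, 26,8.5,7.5,-0.041,0.122,0,5, 30,10,7.5,-0.041,0.122,0,5]';python3 -m inch '[2,1,0,0,0,0,5, 4,1,0,0,0,0,5, 4,1,0,0,0,0,5]'
python3 -c "
from ov import *
im=bot.camera('top');b=bot.camera('scene')
f=lambda i:cv2.resize(i,None,fx=5,fy=5,interpolation=cv2.INTER_CUBIC)
cv2.imwrite('pics/v6.png',np.hstack([f(im[185:265,135:215]),f(b[145:225,195:275])]))"
```

```text
clock: 8.47
eef_pos: [0.5625, 0.2112, 0.1589]
tool_rot: [-0.162, 0.987, 0.005, 0.019]
ft_force: [-12.5, 2.2, 17.2]
grip_width: 0.0139
grasp_force: 58.3
clock: 8.72
eef_pos: [0.5677, 0.2133, 0.1591]
tool_rot: [-0.162, 0.987, 0.006, 0.02]
ft_force: [-7.7, 4.0, 8.1]
grip_width: 0.0136
grasp_force: 59.6
```

View pics/v6.png

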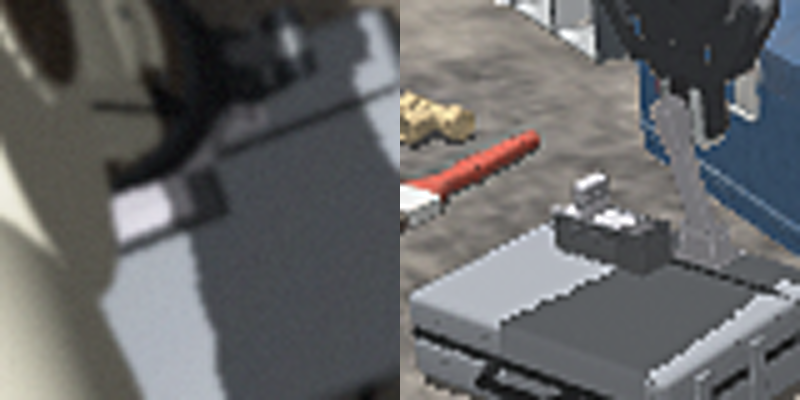

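The lever is up but still leans toward the robot (shank from (705,240) to (670,105) in the crop). Pushing a little further.

```bash
python3 -m inch '[3,1,0,0,0,0,5, 6,2,0,0,0,0,5, 9,3,0,0,0,0,5, 9,3,0,0,0,0,5]';python3 -m inch '[3,1,-1,0,0,0,5, 6,2,-1,0,0,0,5, 6,2,-1,0,0,0,5]'
```

```text
clock: 9.15
eef_pos: [0.5773, 0.2169, 0.159]
tool_rot: [-0.162, 0.987, 0.006, 0.021]
ft_force: [-5.9, 5.8, 3.4]
grip_width: 0.0129
grasp_force: 58.2
clock: 9.4
eef_pos: [0.5831, 0.2192, 0.1584]
tool_rot: [-0.162, 0.987, 0.007, 0.021]
ft_force: [-8.1, 6.0, 7.1]
grip_width: 0.0126
grasp_force: 58.7
```

```bash
python3 -m inch '[3,1,0,0,0,0,5, 6,2,-1,0,0,0,5, 6,2,-1,0,0,0,5]';python3 -m inch '[3,1,0,0,0,0,5, 6,2,-1,0,0,0,5, 6,2,-1,0,0,0,5]'
python3 -c "
from ov import *
im=bot.camera('top');b=bot.camera('scene')
for n in('big_case_latch','big_case_latch_grip'):
  for r in bot.silhouettes('scene',n)[:2]: print(n,r['uv'],r['confidence'],r['mask'].sum())
  for r in bot.spot_point('scene',n)[:2]: print(n,r['uv'],r['confidence'])
P=np.array([.569,.212,.076])
print('pivot px',proj('scene',P))
cx=np.array([.948,.317,0])
for th in (1.1,1.2,1.3,1.4,1.5): print(th,proj('scene',P-.08*np.cos(th)*cx+[0,0,.08*np.sin(th)]))
"
```

```text
clock: 9.65
eef_pos: [0.5898, 0.2188, 0.157]
tool_rot: [-0.161, 0.987, 0.004, 0.022]
ft_force: [1.1, -0.1, 0.6]
grip_width: 0.0042
grasp_force: 0.0
clock: 9.9
eef_pos: [0.5975, 0.2198, 0.1549]
tool_rot: [-0.161, 0.987, 0.003, 0.022]
ft_force: [-0.4, 0.9, -0.3]
grip_width: 0.0044
grasp_force: 0.0
big_case_latch [256.5, 181.4] 0.6 192Traceback (most recent call last):
  File "<string>", line 6, in <module>
    for r in bot.spot_point('scene',n)[:2]: print(n,r['uv'],r['confidence'])
             ~~~~~~~~~~~~~~^^^^^^^^^^^
ValueError: it knows: big_case, big_case_latch_grip, big_case_tab_grip, small_case
```

```bash
python3 -c "
from ov import *
b=bot.camera('scene')
for r in bot.spot_point('scene','big_case_latch_grip')[:2]: print(r['uv'],r['confidence'])
P=np.array([.569,.212,.076]);cx=np.array([.948,.317,0]);k=6;u0,v0=200,130
o=cv2.resize(b[v0:v0+90,u0:u0+110],None,fx=k,fy=k,interpolation=cv2.INTER_CUBIC)
print('pivot',proj('scene',P))
for th in (1.1,1.2,1.3,1.4,1.5):
  q=proj('scene',P-.08*np.cos(th)*cx+[0,0,.08*np.sin(th)]);print(th,q)
  cv2.circle(o,tuple(int(x) for x in (q-[u0,v0]+.5)*k),2,(0,0,255),-1)
cv2.circle(o,tuple(int(x) for x in (proj('scene',P)-[u0,v0]+.5)*k),3,(0,255,0),-1)
cv2.imwrite('pics/v7.png',o)"
```

```text
[252.5, 166.0] 0.74
pivot [255.37873023 191.34581947]
1.1 [244.96825638 172.83588086]
1.2 [246.70213974 170.96572912]
1.3 [248.5153679 169.3203983]
1.4 [250.38659379 167.91618643]
1.5 [252.29418877 166.76601398]
```

View pics/v7.png

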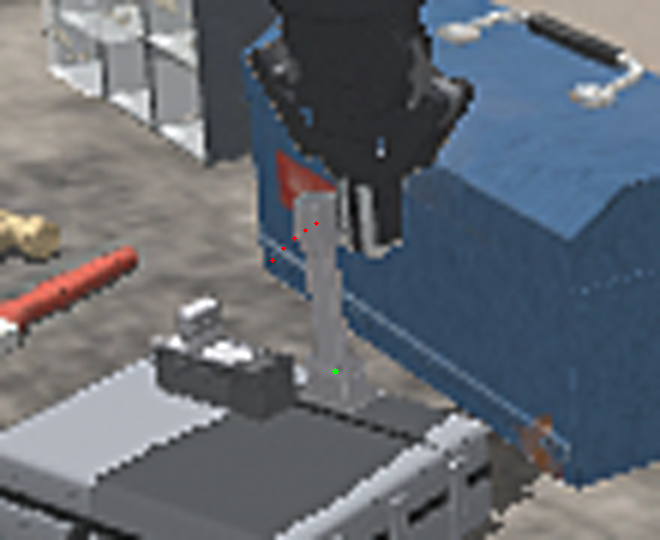

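The lever stands at about 1.5 rad: the block is at crop ~(316,225), which matches the 1.5 dot. The jaws slid off on the +x side, free of contact. Rising straight up.

```bash
python3 -m inch '[2,1,8,0,0,0,5, 2,1,25,0,0,0,5, 2,1,50,0,0,0,5, 2,1,75,0,0,0,5, 2,1,100,0,0,0,5, 2,1,120,0,0,0,5, 2,1,120,0,0,0,5, 2,1,120,0,0,0,5]'
python3 -c "
from ov import *
b=bot.camera('scene');t=bot.camera('top')
for r in bot.spot_point('scene','big_case_latch_grip')[:1]: print(r['uv'],r['confidence'])
for r in bot.spot_point('scene','big_case_tab_grip')[:1]: print(r['uv'],r['confidence'],atz('scene',r['uv'],.0965))
cv2.imwrite('pics/v8.png',cv2.resize(b[110:230,180:310],None,fx=5,fy=5,interpolation=cv2.INTER_CUBIC))"
```

```text
clock: 10.82
eef_pos: [0.5994, 0.221, 0.2776]
tool_rot: [-0.161, 0.987, 0.004, 0.023]
ft_force: [0.9, -0.3, -0.3]
grip_width: 0.0043
grasp_force: 0.0
[251.7, 165.6] 0.64
[230.3, 184.4] 0.38 [0.51103485 0.2585555  0.0965    ]
```

View pics/v8.png

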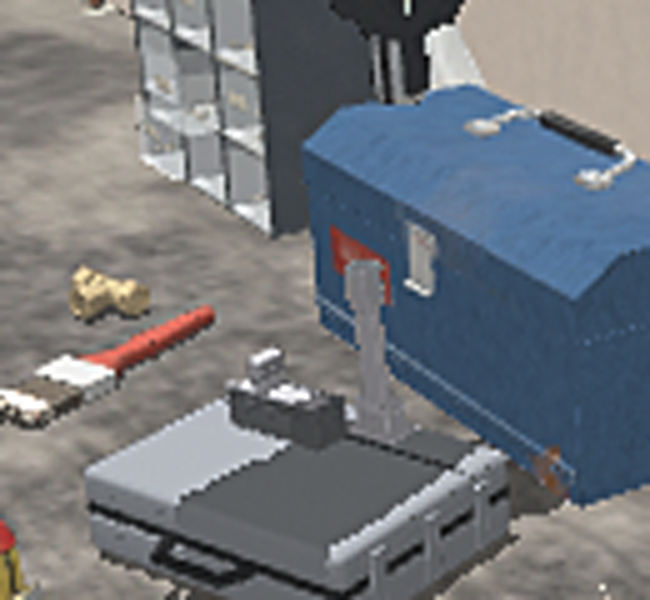

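The lever stands upright (crop ~(370,350)), the tab is open at ~(265,370), and the gripper is clear above. Handing in.

```bash
python3 -c "
from workcell import bot
print(bot.job_done())"
```

```text
the job is handed in; nothing more can be done
None
```

The job is handed in at about 11 s: the larger case's tab is slid to its stop, its lever stands at about 1.5 rad (judged from the camera; the jaws slipped off the grip block near the end of the lift), and the smaller case was not touched.

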